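Stand the toppled glue bottle back in its rack

ROBOT

A 6-joint arm with a two-finger parallel gripper is mounted at the origin on the work surface. World frame = base frame: x ahead of the robot, y to its left, z up, the work surface at z = 0. Lengths are in m, angles in rad, forces in N, time in s.
With the tool pointing down it reaches from about 0.25 to 0.725 m from the base axis. Payload 9.7 kg.
Tool frame: the origin (TCP) lies midway between the tips of the shut fingers; the grasp point (between the pads) lies 19 mm behind it; z points along the fingers, y is the line along which they close (so a half turn about z gives the same grasp; the last joint's range is limited). The gripper opens to 85 mm and grips with 20 to 120 N. Pads are 22 mm wide; open, the fingers measure 114 mm over their backs; the gripper's body (76 mm by 85 mm) begins 54 mm behind the grasp point. The pads swing forward as they close: fully open they stand 13 mm farther back than shut.
Start: joints at [-1.217, 0.087, 0.176, 1.66, 0, 1.571], TCP at [0.191, -0.516, 0.231] pointing down, gripper open.
Joint ranges: [-3.13, 3.13], [-0.85, 1.81], [-1.15, 1.24], [-2.2, 2.28], [-1.44, 1.52], [-3.14, 3.14]. Speed limits (rad/s): [2.22, 2.22, 2.57, 3.14, 3.14, 3.14].

INTERFACE

Orientations are given as a unit quaternion [x, y, z, w].
In Python, from workcell import bot, grab_frame, workorder gives the robot as it stands.
- The arm moves only by the tool jog_arm, never from a script. Its argument "plan" is a list that holds one entry, the list of rows, each a list of 7 numbers: the turn, a rotation vector about the tool's x, y, z in degrees, then the shift along the tool's x, y, z in m, then the closure, from -1 (fully open) to 1 (shut). In form: [[[wx, wy, wz, dx, dy, dz, grip], ...]]. A call has 1 to 12 rows; each row is the pose to reach, as a shift and turn from the pose commanded when the call began, along the tool's axes at that moment; what a row does not reach only later rows make up. A row lasts 1/12 s, in which the tool goes at most 41.7 mm and 7.16 degrees, less where a joint would pass 70% of its speed; a pose out of reach is approached as far as the arm can. A call with a gripper value outside its range is refused whole. The fingers move at their own pace and stop on an object; the grip force is fixed at half the most. Time passes only in rows, so rows that repeat a pose let the fingers close. It gives the time, the measured TCP pose, the force, the opening and the grip force at its end, in the units of the state.
- bot.state(): the state, without advancing time (a new reading comes with each control period).
- grab_frame(name): name is "side" or "top"; returns a dict with "pixels" (480x640x3 uint8, blue, green, red), "fx", "fy", "cx", "cy" (pixels), "eye" and "orientation" of the camera in the world. Camera axes: x right, y down, z forward; pixel columns grow to the right and rows downward; lengths in m; the calibration is good to about 2 mm. A picture is of the moment at which its call begins. There is no depth.
- workorder.hand_in(): hands the job in; it is judged then, once.
The state is a dict: "t": time; "q": joint angles; "joint_velocities": joint speeds; "effort": joint torques, N m; "ee_pos": TCP position; "eef_rot": TCP orientation; "force": force on the tool from outside, world axes, zero at the start; "ft_torque": the same for the moment, N m; "opening": finger opening in m; "finger_force": force on a finger pad.
Only numpy, scipy, OpenCV 4.12 (cv2) and the standard library are available. Lean on these libraries where they do the work, as an engineer would, in place of code of your own. Each camera call takes 0.05 s, during which the arm holds its last target. There are 200 camera calls.

TASK

A glue bottle has toppled out of the rack onto the bench. Stand it upright in the rack's lane, in the gap between the tin and the jar, and let go; then slide the rack's stop along until stop, tin, jar and bottle are closed up against the end board, all standing. Its walls are thin and its nozzle is open, so never squeeze it with more than about 35 N, set it down without dropping it, close the row softly, and leave the tape, sanding block and cup alone.

Things in the scene. Friction and masses are not known exactly. Their poses are not given: they have to be found in the camera images.
- glue_bottle: white bottle, paper band: square body 46 x 46 mm, 115 mm high, edges rounded 4 mm, then a conical shoulder and grey pointed nozzle up to 161 mm; about 180 g. Origin: centre of its underside; z runs from underside to nozzle, x and y square to its flat sides. Starts lying on a flat side on the bench between robot and rack (z level). Over 35 N per finger is too much
- rack: wooden rack fixed to the bench: a lane 62 mm wide (x from -31 to 31 mm) along its y, between rails 14 mm thick, 34 mm high. Origin: on the bench, on the lane's centre line. Lane floor at z = 12 mm. Lane open at y = -200 mm, closed at the +y end by an end board 75 mm high, inner face at y = 200 mm
- stop (a joint): slide of the dark wooden stop in the lane, in m; its flat front face is at y = -145 mm + this value in the rack's frame; it grows (up to 0.215) as the stop moves towards the end board; it stays where it is left
- stop_face (a point): point on the lane floor at the middle of the stop's front face (the face towards the end board, 56 mm wide, up to 62 mm above the bench, 10 mm thick); axes as the rack
- stop_grip (a point): point in the stop's upright handle, 85 mm above the bench, 36 mm behind the front face; the handle is 30 mm (rack x) by 18 mm (rack y), its top 97 mm above the bench; axes as the rack
- tin: round steel tin, diameter 56 mm, height 60 mm, about 220 g, standing in the lane. Origin: centre of its underside
- jar: round amber jar with black lid, diameter 56 mm, height 60 mm, about 220 g, standing in the lane. Origin: centre of its underside. Tin and jar: either one may be the one near the end board, the other stands nearer the stop
- tape: roll of brown tape, diameter 100 mm, 24 mm high, lying on the bench. Origin: centre of its underside
- block: cork sanding block 90 x 45 x 28 mm lying on the bench. Origin: centre of its underside
- cup: white cup, diameter 72 mm, 75 mm high, standing on the bench to the left of the rack. Origin: centre of its underside
Mind the look-alikes: they are no part of the job. Several things look just like the glue_bottle: the one meant starts nearest to the robot's base.

How it is judged:
On the way, in this order (a step that is already met when the one before it is completed fails the run):
1. the glue bottle stands upright on the lane floor between tin and jar, let go (angle between glue_bottle's own z axis and vertical below 0.1 rad and z of glue_bottle in the frame of rack between 0.008 and 0.016 m and x of glue_bottle in the frame of rack between -0.012 and 0.012 m and ((y of tin in the frame of rack above 0.145 m and y of jar in the frame of rack below 0.09 m and y of glue_bottle in the frame of rack between 0.03 and 0.13 m and horizontal distance between glue_bottle and jar above 0.046 m and horizontal distance between glue_bottle and stop_face above 0.095 m) or (y of jar in the frame of rack above 0.145 m and y of tin in the frame of rack below 0.09 m and y of glue_bottle in the frame of rack between 0.03 and 0.13 m and horizontal distance between glue_bottle and tin above 0.046 m and horizontal distance between glue_bottle and stop_face above 0.095 m)) and contact force between the fingers and glue_bottle below 0.1 N and linear speed of glue_bottle below 0.02 m/s), for 0.2 s.
2. the stop closes the row up against the end board (horizontal distance between glue_bottle and tin below 0.063 m and horizontal distance between glue_bottle and jar below 0.063 m and y of glue_bottle in the frame of rack above 0.108 m and (horizontal distance between stop_face and tin below 0.039 m or horizontal distance between stop_face and jar below 0.039 m)), for 0.2 s.
At the end, for the whole second after the job is handed in: Bottle, tin and jar stand upright (within 0.1 rad) on the lane floor, within 10 to 12 mm of the lane's centre line, with the bottle between tin and jar; no gap in the row (end board, neighbour, bottle, neighbour, stop) is over about 10 mm; bottle and stop at rest (all of step 2 and angle between each of glue_bottle, tin, jar's own z axis and vertical below 0.1 rad and z of glue_bottle in the frame of rack between 0.008 and 0.016 m and x of glue_bottle in the frame of rack between -0.012 and 0.012 m and z of each of tin, jar in the frame of rack below 0.016 m and x of tin in the frame of rack between -0.01 and 0.01 m and x of jar in the frame of rack between -0.01 and 0.01 m and linear speed of glue_bottle below 0.02 m/s and velocity of joint stop below 0.02 m/s); the robot touches nothing.
It fails at once if the bottle is squeezed with more than 40 N per finger (the sum over both fingers is measured) (contact force between the fingers and glue_bottle above 80 N).
It fails at once if the bottle is dropped (over 0.4 m/s with no finger on it, a fall of about 10 mm) or pressed on the rack with over 40 N (contact force between glue_bottle and rack above 40 N or (contact force between the fingers and glue_bottle below 0.05 N and linear speed of glue_bottle above 0.4 m/s)).
It fails at once if the tin or jar is pressed by stop or end board with over 40 N (contact force between any of tin, jar and rack above 40 N).
It fails at once if the tin or jar is tipped over (angle between any of tin, jar's own z axis and vertical above 0.5 rad).
It fails at once if the tape, sanding block or cup is moved over 30 mm (distance of any of tape, block, cup from where it was at the start of the episode above 0.03 m).
It also fails if it takes over 58 s, if anything falls off the work surface, if the arm or the gripper's body presses on something with over 40 N, if the wrist force passes 120 N, or if a joint passes its speed limit or range.

## Working session

There is one attempt and no reset: what is moved stays moved. The work goes in short steps, Python scripts to look and compute and a tool call to move; the robot and the scene stay as the last step left them, time stands still between calls to the robot, and variables do not carry over. Pictures are saved under pics/ and viewed, at most 10 in all, crops included, and the job is handed in when it is done.

Besides the shell and the picture viewer there is one more tool, called after "Call:" as name(argument=value, ...), one argument or row to a line, values as JSON. jog_arm: Moves the arm, as the interface text tells. Its arguments: {"type":"object","properties":{"plan":{"type":"array"}},"required":["plan"]}

```bash
mkdir -p pics; ls; python3 - <<'E'
from workcell import bot, grab_frame
import cv2
for n in("top","side"):
    f=grab_frame(n); cv2.imwrite(f"pics/{n}0.png",f["pixels"]); print(n,{k:(v if k!="pixels" else 0) for k,v in f.items()})
print(bot.state())
E
```

```text
pics
top {'pixels': 0, 'fx': 576.9322396249272, 'fy': 576.9322396249272, 'cx': 313.7251160227534, 'cy': 246.31756768630606, 'eye': array([ 0.41468521, -0.00731714,  1.35890394]), 'orientation': array([-0.69940515,  0.71018222, -0.05725656,  0.05652741])}
side {'pixels': 0, 'fx': 438.16290822694555, 'fy': 438.16290822694555, 'cx': 312.5539769530379, 'cy': 241.3749613677232, 'eye': array([ 0.52535185, -0.67565654,  0.86623346]), 'orientation': array([ 0.93055165, -0.07135178,  0.02900324, -0.35796839])}
{'t': 0.1, 'q': array([-1.21696045e+00,  8.74396609e-02,  1.75225051e-01,  1.65981756e+00,
        7.22122782e-06,  1.57081996e+00]), 'joint_velocities': array([-1.02437100e-03,  5.37806665e-04,  3.02084027e-03, -4.72196044e-04,
       -5.67164037e-04,  3.05645512e-05]), 'effort': array([ 9.56021977e-04, -5.21561515e+01,  4.65653086e+01,  1.59419066e-02,
        3.07341838e-05, -1.29046410e-05]), 'ee_pos': array([ 0.19050456, -0.51573321,  0.23064095]), 'eef_rot': array([ 9.84392691e-01,  1.75984794e-01, -1.05204886e-04, -6.08910152e-04]), 'force': array([ 0.07088187, -0.06001928, -0.01217   ]), 'ft_torque': array([ 0.01086591, -0.03892991, -0.05548894]), 'finger_force': 0.0, 'opening': 0.08562054092888646}
```

View pics/top0.png

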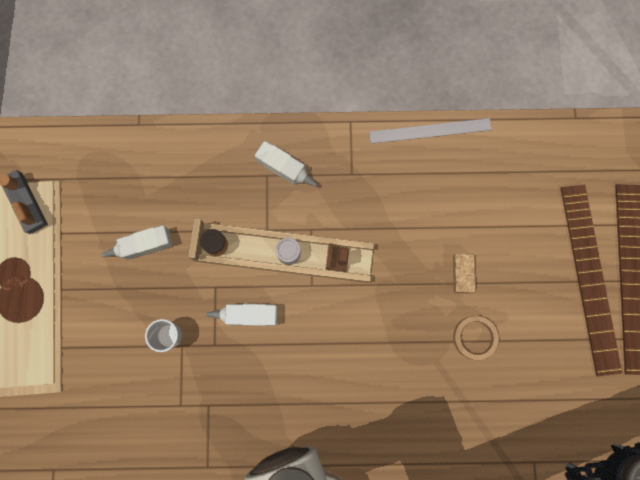

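View pics/side0.png

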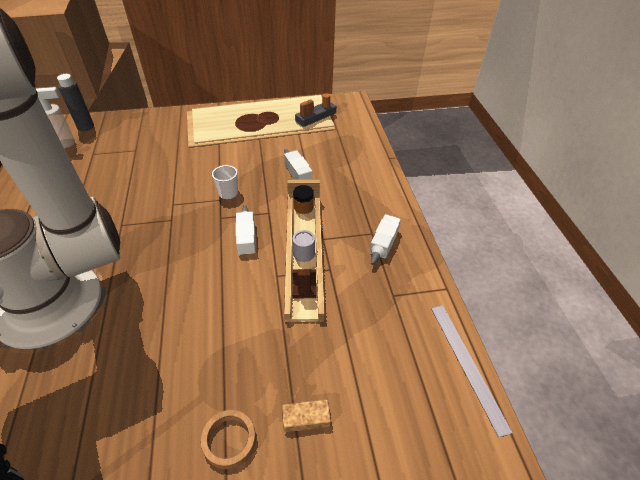

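Top view: three look-alike bottles, at (250,315), (140,243) and (285,163). The robot base is at the bottom, near (300,480), so (250,315) is the nearest and is my choice. The jar is at (213,242) by the end board, the tin at (288,250), and the stop at (338,258). The cup is at (162,335). I'll check this in one close crop.

```bash
cat > h.py <<'E'
import numpy as np, cv2
from scipy.spatial.transform import Rotation as R
def ray(f,u,v):
    d=np.array([(u-f["cx"])/f["fx"],(v-f["cy"])/f["fy"],1.0]); return f["eye"],R.from_quat(f["orientation"]).apply(d)
def onz(f,u,v,z):
    e,d=ray(f,u,v); return e+d*(z-e[2])/d[2]
def proj(f,p):
    c=R.from_quat(f["orientation"]).inv().apply(np.asarray(p)-f["eye"]); return f["fx"]*c[...,0]/c[...,2]+f["cx"],f["fy"]*c[...,1]/c[...,2]+f["cy"]
E
python3 - <<'E'
from workcell import grab_frame
from h import *
f=grab_frame("top"); im=f["pixels"]
cv2.imwrite("pics/crop1.png",cv2.resize(im[205:345,180:380],None,fx=4,fy=4,interpolation=cv2.INTER_CUBIC))
hsv=cv2.cvtColor(im,cv2.COLOR_BGR2HSV)
m=((hsv[...,1]<50)&(hsv[...,2]>150)).astype(np.uint8); m[:200]=0
for c in cv2.findContours(m,0,2)[0]:
    if cv2.contourArea(c)>100: print(cv2.minAreaRect(c),cv2.contourArea(c))
E
```

```text
((161.0, 335.0), (32.0, 32.0), 90.0) 815.5
((247.0, 314.5), (21.0, 56.0), 90.0) 1059.5
((287.5, 249.5), (23.0, 23.0), 90.0) 431.5
((139.17922973632812, 241.37734985351562), (20.329362869262695, 55.08157730102539), 74.05460357666016) 962.0
```

View pics/crop1.png

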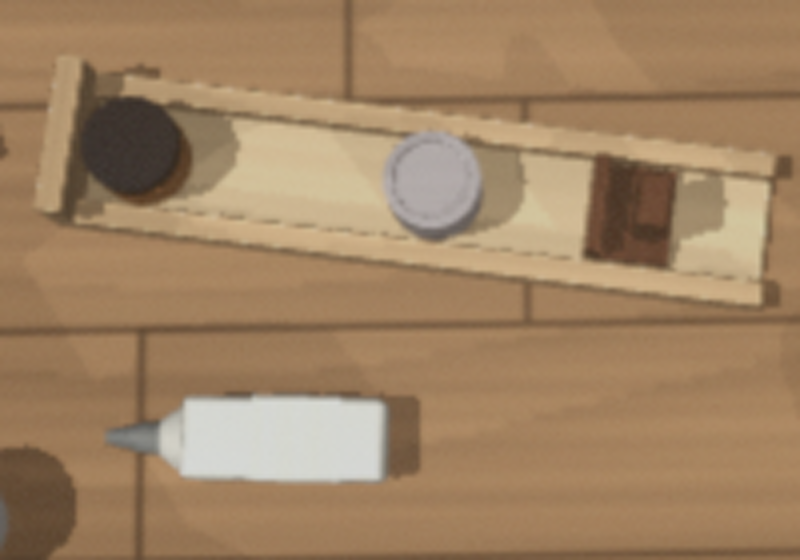

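The crop confirms the chosen bottle: it lies with its nozzle towards +y (tip at full-image pixel (207,314)). The body runs from x 225 to 276, centred on row 314.5. The rack's open end corners are at crop (776,157) and (762,303), the jar lid at (131,146), the tin lid at (434,178).

```bash
python3 - <<'E'
from workcell import grab_frame
from h import *
f=grab_frame("top")
c=lambda u,v,z:onz(f,u/4+180-.4,v/4+205-.4,z)
np.set_printoptions(precision=4,suppress=True)
A,B=c(776,156,.034),c(763,303,.034); print("open corners",A,B,np.linalg.norm(A-B))
C,D=c(130,77,.034),c(80,221,.034)
for p,q in((C,A),(D,B)): d=p-q; print("rail dir deg from +y (toward -x +)",np.degrees(np.arctan2(-d[0],d[1])),np.linalg.norm(d))
e1,e2=c(85,62,.075),c(63,212,.075); print("board inner edge",e1,e2, (e1+e2)/2)
d=e1-e2;print("board deg",np.degrees(np.arctan2(d[1],d[0])))
print("jar",c(131,146,.072),"tin",c(434,178,.072))
for n,p in dict(a=(183,398),b=(386,402),c=(386,481),d=(182,478)).items(): print(n,c(*p,.044))
print("tip",c(107,436,.023),"axis shoulder",c(160,437,.023))
print("stop front",c(607,158,.062),c(590,258,.062))
print("cup",onz(f,161,335,.075))
E
```

```text
open corners [ 0.6342 -0.1498  0.034 ] [ 0.5485 -0.1396  0.034 ] 0.0863268319566906
rail dir deg from +y (toward -x +) -7.9597036087987485 0.3802650469761804
rail dir deg from +y (toward -x +) -7.759192102255055 0.3978819603433492
board inner edge [0.6875 0.2452 0.075 ] [0.6017 0.2562 0.075 ] [0.6446 0.2507 0.075 ]
board deg -7.2839296856277285
jar [0.6393 0.219  0.072 ] tin [0.6183 0.0477 0.072 ]
a [0.4984 0.1925 0.044 ]
b [0.4944 0.0772 0.044 ]
c [0.4499 0.0774 0.044 ]
d [0.4534 0.1926 0.044 ]
tip [0.4786 0.2392 0.023 ] axis shoulder [0.4776 0.2087 0.023 ]
stop front [ 0.6299 -0.0505  0.062 ] [ 0.5727 -0.0397  0.062 ]
cup [0.4308 0.3287 0.075 ]
```

```bash
cat >> h.py <<'E'
np.set_printoptions(precision=4,suppress=True)
def tool(closing,zt):
    z=np.array(zt)/np.linalg.norm(zt); y=np.array(closing,float); y-=z*(y@z); y/=np.linalg.norm(y); return np.c_[np.cross(y,z),y,z]
def delta(s,Rt,p):
    R0=R.from_quat(s["eef_rot"]); w=(R0.inv()*R.from_matrix(Rt)).as_rotvec(degrees=True); d=R0.inv().apply(p-s["ee_pos"])
    print("turn deg",w.round(2),"shift",d.round(4),"target",p)
a=np.radians(2.0); n=np.array([np.sin(a),np.cos(a),0]); base=np.array([.4722,.0773,0]); T=np.radians(30)
zp=-np.sin(T)*n-np.cos(T)*np.array([0,0,1]); Rpick=tool([np.cos(a),-np.sin(a),0],zp)
G=base+.080*n+[0,0,.025]; pick=G+.022*zp
b=np.radians(7.8); yr=np.array([np.sin(b),np.cos(b),0]); xr=np.array([np.cos(b),-np.sin(b),0]); O=np.array([.618,.053,0])
zq=np.cos(T)*yr-np.sin(T)*np.array([0,0,1]); Rplace=tool(xr,zq)
E
python3 - <<'E'
from workcell import bot
from h import *
s=bot.state(); print(pick); delta(s,Rpick,pick+[0,0,.15])
E
```

```text
[0.4746 0.1463 0.0059]
turn deg [-17.75 -26.42 -66.09] shift [ 0.4959 -0.5226  0.0753] target [0.4746 0.1463 0.1559]
```

Call:
jog_arm(
  plan=[
    [[-17.75,-26.42,-66.09,0.496,-0.523,0.075,-1],[-17.75,-26.42,-66.09,0.496,-0.523,0.075,-1],[-17.75,-26.42,-66.09,0.496,-0.523,0.075,-1],[-17.75,-26.42,-66.09,0.496,-0.523,0.075,-1],[-17.75,-26.42,-66.09,0.496,-0.523,0.075,-1],[-17.75,-26.42,-66.09,0.496,-0.523,0.075,-1],[-17.75,-26.42,-66.09,0.496,-0.523,0.075,-1],[-17.75,-26.42,-66.09,0.496,-0.523,0.075,-1],[-17.75,-26.42,-66.09,0.496,-0.523,0.075,-1],[-17.75,-26.42,-66.09,0.496,-0.523,0.075,-1],[-17.75,-26.42,-66.09,0.496,-0.523,0.075,-1],[-17.75,-26.42,-66.09,0.496,-0.523,0.075,-1]],
  ],
)

```text
t: 1.2
ee_pos: [0.3783, -0.0766, 0.1816]
eef_rot: [0.692, 0.673, -0.187, 0.181]
force: [1.0, -1.1, -0.3]
opening: 0.0854
finger_force: 0.0
```

```bash
python3 - <<'E'
from workcell import bot
from h import *
s=bot.state(); print(s["t"],s["q"],s["ee_pos"]); delta(s,Rpick,pick+[0,0,.15])
E
```

```text
1.2 [ 0.1724 -0.2781 -0.3334  1.6307 -0.5149  1.802 ] [ 0.3783 -0.0766  0.1816]
turn deg [0.2  0.17 0.32] shift [ 0.2078  0.0899 -0.0911] target [0.4746 0.1463 0.1559]
```

Call:
jog_arm(
  plan=[
    [[0,0,0,0.208,0.09,-0.091,-1],[0,0,0,0.208,0.09,-0.091,-1],[0,0,0,0.208,0.09,-0.091,-1],[0,0,0,0.208,0.09,-0.091,-1],[0,0,0,0.208,0.09,-0.091,-1],[0,0,0,0.208,0.09,-0.091,-1],[0,0,0,0.208,0.09,-0.091,-1],[0,0,0,0.208,0.09,-0.091,-1],[0,0,0,0.208,0.09,-0.091,-1]],
  ],
)

```text
t: 1.95
ee_pos: [0.4762, 0.1432, 0.1561]
eef_rot: [0.694, 0.671, -0.187, 0.18]
force: [0.2, -0.0, -0.1]
opening: 0.0857
finger_force: 0.0
```

```bash
python3 - <<'E'
from workcell import bot
from h import *
s=bot.state(); print(s["t"],s["q"],s["ee_pos"]); delta(s,Rpick,pick)
E
```

```text
1.95 [ 0.5362  0.201   0.0714  1.7449 -0.4351  2.2089] [0.4762 0.1432 0.1561]
turn deg [-0.02  0.08  0.04] shift [ 0.0778 -0.0016  0.1284] target [0.4746 0.1463 0.0059]
```

Call:
jog_arm(
  plan=[
    [[0,0,0,0.03,-0.002,0.04,-1],[0,0,0,0.05,-0.002,0.075,-1],[0,0,0,0.065,-0.002,0.1,-1],[0,0,0,0.078,-0.002,0.12,-1],[0,0,0,0.078,-0.002,0.1285,-1],[0,0,0,0.078,-0.002,0.1285,-0.7],[0,0,0,0.078,-0.002,0.1285,-0.4],[0,0,0,0.078,-0.002,0.1285,-0.2],[0,0,0,0.078,-0.002,0.1285,-0.2]],
  ],
)

```text
t: 2.7
ee_pos: [0.4756, 0.147, 0.0081]
eef_rot: [0.695, 0.671, -0.185, 0.181]
force: [0.7, 0.6, 0.1]
opening: 0.0512
finger_force: 0.0
```

```bash
python3 - <<'E'
from workcell import bot,grab_frame
from h import *
s=bot.state(); print(s["t"],s["ee_pos"],s["opening"]); delta(s,Rpick,pick)
a=grab_frame("top")["pixels"][240:360,180:300]; b=grab_frame("side")["pixels"][180:270,200:290]
cv2.imwrite("pics/g1.png",np.hstack([cv2.resize(x,(400,400)) for x in(a,b)]))
E
```

```text
2.7 [0.4756 0.147  0.0081] 0.05121264437530279
turn deg [ 0.15 -0.06 -0.11] shift [ 0.0004 -0.001   0.0023] target [0.4746 0.1463 0.0059]
```

View pics/g1.png

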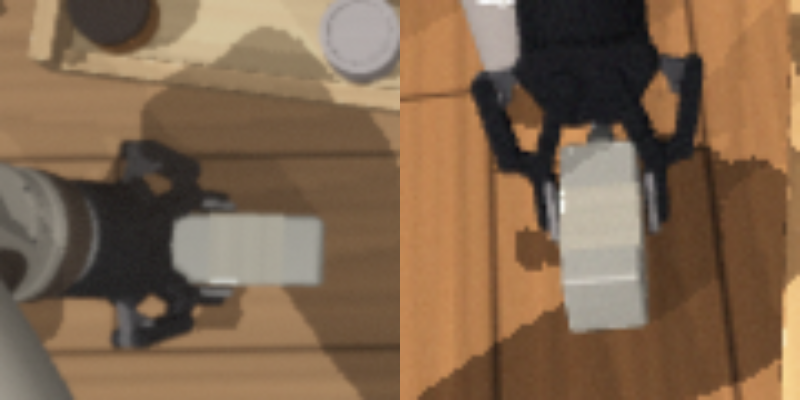

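The pads straddle the body (left, about (200,245)), with a few millimetres free on each side. Now closing in small steps.

Call:
jog_arm(
  plan=[
    [[0,0,0,0,0,0.002,-0.15],[0,0,0,0,0,0.002,-0.11],[0,0,0,0,0,0.002,-0.09],[0,0,0,0,0,0.002,-0.09]],
  ],
)

```text
t: 3.13
ee_pos: [0.4748, 0.1458, 0.0045]
eef_rot: [0.695, 0.671, -0.186, 0.18]
force: [1.4, -0.6, 1.6]
opening: 0.0463
finger_force: 0.0
```

Call:
jog_arm(
  plan=[
    [[0,0,0,0,0,0,-0.08],[0,0,0,0,0,0,-0.08],[0,0,0,0,0,0,-0.08]],
  ],
)

```text
t: 3.38
ee_pos: [0.4748, 0.1458, 0.0045]
eef_rot: [0.695, 0.671, -0.186, 0.18]
force: [1.1, -0.5, 3.5]
opening: 0.0458
finger_force: 0.1
```

Call:
jog_arm(
  plan=[
    [[0,0,0,0,0,0,-0.075],[0,0,0,0,0,0,-0.07],[0,0,0,0,0,0,-0.07]],
  ],
)

```text
t: 3.63
ee_pos: [0.4748, 0.1458, 0.0045]
eef_rot: [0.695, 0.671, -0.186, 0.18]
force: [2.8, 0.5, 4.1]
opening: 0.0459
finger_force: 4.4
```

Call:
jog_arm(
  plan=[
    [[0,0,0,0,0,-0.001,-0.065],[0,0,0,0,0,-0.001,-0.06],[0,0,0,0,0,-0.001,-0.06]],
  ],
)

```text
t: 3.88
ee_pos: [0.474, 0.1462, 0.0048]
eef_rot: [0.695, 0.671, -0.187, 0.18]
force: [-0.5, -0.4, 0.0]
opening: 0.046
finger_force: 20.0
```

Call:
jog_arm(
  plan=[
    [[0,0,0,0,0,0,-0.055],[0,0,0,0,0,0,-0.05],[0,0,0,0,0,0,-0.05]],
  ],
)

```text
t: 4.13
ee_pos: [0.4743, 0.1461, 0.0049]
eef_rot: [0.695, 0.671, -0.187, 0.18]
force: [0.4, 0.5, -1.9]
opening: 0.0454
finger_force: 33.7
```

```bash
cat >> h.py <<'E'
Z=np.array([0,0,1.])
Bpick=np.c_[np.cross(n,Z)*0+np.cross(n,-Z)*-1, -Z*0, n]  # filled below
Bpick=np.c_[[np.cos(a),-np.sin(a),0],np.cross(n,[np.cos(a),-np.sin(a),0]),n]
Bplace=np.c_[xr,np.cross(Z,xr),Z]
pb=np.array([.4722,.0773,.023])
E
sed -i '/filled below/d' h.py
python3 - <<'E'
from workcell import bot
from h import *
s=bot.state(); Rt=R.from_quat(s["eef_rot"]).as_matrix()
print(np.linalg.det(Bpick))
loc=Bpick.T@(s["ee_pos"]-pb); RB=Bpick.T@Rt
np.savez("grip.npz",loc=loc,RB=RB)
print(loc); print("up in tool",Rt.T@Z)
tgt=O+.078*yr+[0,0,.012]
p=tgt+Bplace@loc; print("place tcp",p,"tool",Bplace@RB)
delta(s,Bplace@RB,p+[0,0,.10])
E
```

```text
1.0000000000000002
[-0.0003  0.0181  0.0688]
up in tool [-0.5008 -0.0003 -0.8655]
place tcp [0.6308 0.1483 0.0808] tool [[ 0.0679  0.9908  0.1172]
 [ 0.4962 -0.1354  0.8576]
 [ 0.8655 -0.0001 -0.5008]]
turn deg [-1.67 89.92  6.2 ] shift [-0.0815  0.1562 -0.1562] target [0.6308 0.1483 0.1808]
```

Call:
jog_arm(
  plan=[
    [[0,0,0,0,0,0,-0.055],[0,0,0,-0.002,0,-0.003,-0.055],[0,0,0,-0.005,0,-0.0087,-0.055],[0,0,0,-0.005,0,-0.0087,-0.055]],
  ],
)

```text
t: 4.47
ee_pos: [0.4751, 0.1465, 0.0166]
eef_rot: [0.695, 0.671, -0.186, 0.18]
force: [1.0, 0.5, -1.9]
opening: 0.0456
finger_force: 33.7
```

Call:
jog_arm(
  plan=[
    [[0,0,0,-0.005,0,-0.008,-0.06],[0,0,0,-0.015,0,-0.026,-0.063],[0,0,0,-0.025,0,-0.043,-0.063],[0,0,0,-0.04,0,-0.069,-0.063],[0,0,0,-0.055,0,-0.095,-0.063],[0,0,0,-0.07,0,-0.121,-0.063],[0,0,0,-0.085,0,-0.147,-0.063],[0,0,0,-0.095,0,-0.165,-0.063],[0,0,0,-0.095,0,-0.165,-0.063]],
  ],
)

```text
t: 5.22
ee_pos: [0.4754, 0.147, 0.2108]
eef_rot: [0.696, 0.671, -0.183, 0.181]
force: [0.3, 1.1, -1.9]
opening: 0.0455
finger_force: 33.6
```

```bash
python3 - <<'E'
from workcell import bot
from h import *
s=bot.state(); g=np.load("grip.npz")
print(s["finger_force"],s["opening"],s["ee_pos"],s["q"])
p=O+.078*yr+[0,0,.012]+Bplace@g["loc"]
delta(s,Bplace@g["RB"],p+[0,0,.10])
E
```

```text
33.635852336883545 0.04551544806767926 [0.4754 0.147  0.2108] [ 0.5428  0.1969  0.1734  1.8463 -0.4334  2.2163]
turn deg [-1.29 89.7   6.31] shift [0.0212 0.155  0.0235] target [0.6308 0.1483 0.1808]
```

Call:
jog_arm(
  plan=[
    [[-0.05,4,0.3,0.001,0.004,0,-0.063],[-0.1,9,0.6,0.002,0.012,0,-0.063],[-0.2,14,1,0.003,0.022,0,-0.063],[-0.3,19,1.3,0.004,0.032,0,-0.063],[-0.4,24,1.7,0.005,0.042,0,-0.063],[-0.4,29,2,0.006,0.052,0,-0.063],[-0.5,34,2.4,0.007,0.062,0,-0.063],[-0.6,39,2.7,0.008,0.072,0,-0.063],[-0.6,44,3.1,0.009,0.08,0,-0.063],[-0.7,48,3.4,0.01,0.086,0,-0.063],[-0.7,50,3.5,0.01,0.09,0,-0.063],[-0.7,50,3.5,0.01,0.09,0,-0.063]],
  ],
)

```text
t: 6.22
ee_pos: [0.5647, 0.1506, 0.1994]
eef_rot: [0.728, 0.663, 0.134, -0.111]
force: [-0.4, -0.0, -1.9]
opening: 0.0457
finger_force: 33.5
```

```bash
python3 - <<'E'
from workcell import bot
from h import *
s=bot.state(); g=np.load("grip.npz")
print(s["t"],s["finger_force"],s["opening"],s["ee_pos"],s["q"])
p=O+.078*yr+[0,0,.012]+Bplace@g["loc"]
delta(s,Bplace@g["RB"],p+[0,0,.10])
E
```

```text
6.2167 33.50683271884918 0.04568462855818697 [0.5647 0.1506 0.1994] [0.0973 0.0538 0.0448 1.477  0.34   1.775 ]
turn deg [-0.83 39.88  2.41] shift [-0.003   0.0657  0.0198] target [0.6308 0.1483 0.1808]
```

Call:
jog_arm(
  plan=[
    [[-0.1,4,0.3,0,0.006,0.002,-0.063],[-0.2,9,0.6,0,0.015,0.004,-0.063],[-0.3,14,0.9,0,0.023,0.006,-0.063],[-0.4,19,1.2,0,0.031,0.008,-0.063],[-0.5,24,1.5,0,0.04,0.01,-0.063],[-0.6,29,1.8,-0.001,0.05,0.013,-0.063],[-0.7,34,2.1,-0.002,0.058,0.016,-0.063],[-0.8,38,2.3,-0.003,0.063,0.018,-0.063],[-0.8,39.9,2.4,-0.003,0.0657,0.02,-0.063],[-0.8,39.9,2.4,-0.003,0.0657,0.02,-0.063],[-0.8,39.9,2.4,-0.003,0.0657,0.02,-0.063]],
  ],
)

```text
t: 7.13
ee_pos: [0.6305, 0.1502, 0.1809]
eef_rot: [0.652, 0.571, 0.375, -0.329]
force: [-0.2, 0.6, -1.0]
opening: 0.0459
finger_force: 33.6
```

```bash
python3 - <<'E'
from workcell import bot,grab_frame
from h import *
s=bot.state(); g=np.load("grip.npz")
print(s["t"],s["finger_force"],s["opening"],s["ee_pos"],s["q"])
p=O+.078*yr+[0,0,.012]+Bplace@g["loc"]
delta(s,Bplace@g["RB"],p+[0,0,.10]); delta(s,Bplace@g["RB"],p)
a=grab_frame("top")["pixels"][170:290,180:300]; f=grab_frame("side"); b=f["pixels"][60:300,200:440]
base=s["ee_pos"]-R.from_quat(s["eef_rot"]).as_matrix()@g["RB"].T@g["loc"]
Bz=R.from_quat(s["eef_rot"]).as_matrix()@g["RB"].T
print("bottle base",base,"axis",Bz[:,2],"px base,tip",proj(f,base),proj(f,base+.161*Bz[:,2]))
cv2.imwrite("pics/g2.png",np.hstack([cv2.resize(x,(400,400)) for x in(a,b)]))
E
```

```text
7.1333 33.577072620391846 0.04594637662751831 [0.6305 0.1502 0.1809] [-0.1559  0.242  -0.0196  1.3497  1.043   1.5247]
turn deg [-0.18  0.16  0.06] shift [-0.001   0.0006 -0.0015] target [0.6308 0.1483 0.1808]
turn deg [-0.18  0.16  0.06] shift [-0.0874  0.0006  0.0488] target [0.6308 0.1483 0.0808]
bottle base [0.6283 0.132  0.1121] axis [0.001  0.0026 1.    ] px base,tip (np.float64(302.8345173874907), np.float64(202.3404510287633)) (np.float64(301.90705990825523), np.float64(149.5117131234053))
```

View pics/g2.png

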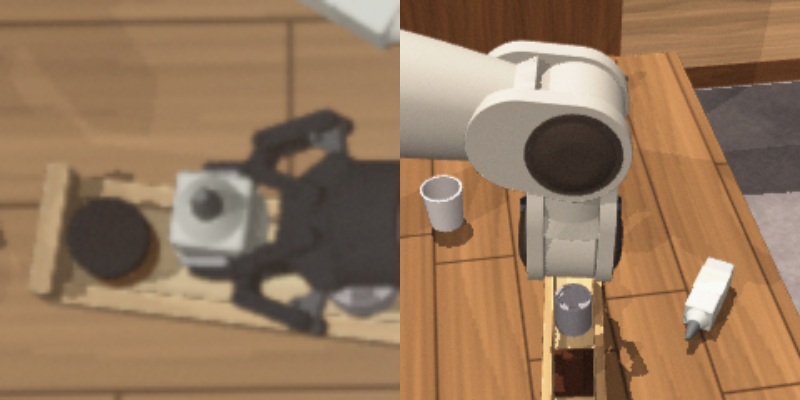

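The bottle hangs upright over the gap (nozzle tip at crop (207,203), i.e. top pixel (242,231)), between the jar and the tin. I'll check for tilt and slip from the tip's pixel.

```bash
python3 - <<'E'
from workcell import bot,grab_frame
from h import *
s=bot.state(); g=np.load("grip.npz"); f=grab_frame("top")
Rt=R.from_quat(s["eef_rot"]).as_matrix(); B=Rt@g["RB"].T; base=s["ee_pos"]-B@g["loc"]
print("pred tip",proj(f,base+.161*B[:,2])); print("seen tip at", onz(f,242.1,230.9,base[2]+.161),"pred",base+.161*B[:,2])
print("top face corners px",[np.round(proj(f,base+B@np.array([x,y,.115])),1) for x,y in((-.023,-.023),(.023,-.023),(.023,.023),(-.023,.023))])
E
```

```text
pred tip (np.float64(238.97061047656894), np.float64(228.0450518334845))
seen tip at [0.6228 0.1267 0.2748] pred [0.6285 0.1327 0.2748]
top face corners px [array([251.9, 245.1]), array([255. , 222.5]), array([232.2, 219.9]), array([228.9, 242.4])]
```

Call:
jog_arm(
  plan=[
    [[-0.1,0.1,0,-0.012,0.001,0.007,-0.063],[-0.1,0.1,0,-0.028,0.0015,0.016,-0.063],[-0.1,0.1,0,-0.043,0.0015,0.025,-0.063],[-0.1,0.1,0,-0.056,0.0015,0.0325,-0.063],[-0.1,0.1,0,-0.067,0.0015,0.039,-0.063],[-0.1,0.1,0,-0.074,0.0015,0.043,-0.063],[-0.1,0.1,0,-0.078,0.0015,0.045,-0.063],[-0.1,0.1,0,-0.078,0.0015,0.045,-0.063],[-0.1,0.1,0,-0.078,0.0015,0.045,-0.063]],
  ],
)

```text
t: 8.03
ee_pos: [0.6327, 0.1497, 0.0925]
eef_rot: [0.652, 0.57, 0.378, -0.328]
force: [-0.5, 0.2, -1.2]
opening: 0.0454
finger_force: 33.6
```

Call:
jog_arm(
  plan=[
    [[0,0,0,-0.0015,0,0.0009,-0.063],[0,0,0,-0.003,0,0.0017,-0.063],[0,0,0,-0.0043,0,0.0025,-0.063],[0,0,0,-0.0043,0,0.0025,-0.063]],
  ],
)

```text
t: 8.37
ee_pos: [0.6325, 0.1496, 0.0868]
eef_rot: [0.652, 0.57, 0.377, -0.328]
force: [1.3, -0.3, -1.5]
opening: 0.0456
finger_force: 33.6
```

Base is about 6 mm above the floor; going down in millimetre steps.

Call:
jog_arm(
  plan=[
    [[0,0,0,-0.0009,0,0.0005,-0.063],[0,0,0,-0.0017,0,0.001,-0.063],[0,0,0,-0.0026,0,0.0015,-0.063],[0,0,0,-0.0026,0,0.0015,-0.063]],
  ],
)

```text
t: 8.7
ee_pos: [0.6324, 0.1497, 0.0836]
eef_rot: [0.652, 0.57, 0.377, -0.329]
force: [0.1, 0.2, -1.5]
opening: 0.0459
finger_force: 33.6
```

Call:
jog_arm(
  plan=[
    [[0,0,0,-0.0005,0,0.0003,-0.063],[0,0,0,-0.0009,0,0.0005,-0.063],[0,0,0,-0.0009,0,0.0005,-0.063]],
  ],
)

```text
t: 8.95
ee_pos: [0.6325, 0.1497, 0.0828]
eef_rot: [0.652, 0.57, 0.377, -0.328]
force: [-0.7, -0.6, -0.9]
opening: 0.0454
finger_force: 33.6
```

Call:
jog_arm(
  plan=[
    [[0,0,0,-0.0005,0,0.0003,-0.063],[0,0,0,-0.0009,0,0.0005,-0.063],[0,0,0,-0.0009,0,0.0005,-0.063]],
  ],
)

```text
t: 9.2
ee_pos: [0.6325, 0.1496, 0.0818]
eef_rot: [0.652, 0.57, 0.377, -0.328]
force: [0.1, -0.3, -2.4]
opening: 0.0451
finger_force: 33.6
```

Call:
jog_arm(
  plan=[
    [[0,0,0,-0.0005,0,0.0003,-0.063],[0,0,0,-0.0009,0,0.0005,-0.063],[0,0,0,-0.0009,0,0.0005,-0.063]],
  ],
)

```text
t: 9.45
ee_pos: [0.6324, 0.1496, 0.0807]
eef_rot: [0.652, 0.57, 0.377, -0.328]
force: [0.2, -0.0, -1.6]
opening: 0.0453
finger_force: 33.6
```

Call:
jog_arm(
  plan=[
    [[0,0,0,-0.0005,0,0.0003,-0.063],[0,0,0,-0.0009,0,0.0005,-0.063],[0,0,0,-0.0009,0,0.0005,-0.063]],
  ],
)

```text
t: 9.7
ee_pos: [0.6324, 0.1496, 0.0797]
eef_rot: [0.652, 0.57, 0.377, -0.328]
force: [-0.3, 0.1, -2.4]
opening: 0.0459
finger_force: 33.6
```

Call:
jog_arm(
  plan=[
    [[0,0,0,-0.0005,0,0.0003,-0.063],[0,0,0,-0.0009,0,0.0005,-0.063],[0,0,0,-0.0009,0,0.0005,-0.063]],
  ],
)

```text
t: 9.95
ee_pos: [0.6325, 0.1496, 0.0786]
eef_rot: [0.652, 0.57, 0.377, -0.328]
force: [-0.4, 0.3, -1.5]
opening: 0.0457
finger_force: 33.6
```

Call:
jog_arm(
  plan=[
    [[0,0,0,-0.0005,0,0.0003,-0.063],[0,0,0,-0.0009,0,0.0005,-0.063],[0,0,0,-0.0009,0,0.0005,-0.063]],
  ],
)

```text
t: 10.2
ee_pos: [0.6327, 0.1496, 0.0785]
eef_rot: [0.652, 0.57, 0.378, -0.329]
force: [-1.4, -1.2, 4.6]
opening: 0.0457
finger_force: 34.0
```

Contact with the floor (4.6 N up). Releasing gently.

Call:
jog_arm(
  plan=[
    [[0,0,0,0,0,0,-0.07],[0,0,0,0,0,0,-0.08],[0,0,0,0,0,0,-0.09],[0,0,0,0,0,0,-0.1],[0,0,0,0,0,0,-0.12],[0,0,0,0,0,0,-0.16],[0,0,0,0,0,0,-0.25],[0,0,0,0,0,0,-0.5],[0,0,0,0,0,0,-0.7],[0,0,0,0,0,0,-0.7]],
  ],
)

```text
t: 11.03
ee_pos: [0.6325, 0.1495, 0.0777]
eef_rot: [0.652, 0.57, 0.377, -0.328]
force: [-0.6, 0.5, -0.2]
opening: 0.0728
finger_force: 0.0
```

```bash
python3 - <<'E'
from workcell import bot,grab_frame
from h import *
f=grab_frame("top");a=f["pixels"][170:290,180:300]; b=grab_frame("side")["pixels"][160:280,240:360]
cv2.imwrite("pics/g3.png",np.hstack([cv2.resize(x,(400,400)) for x in(a,b)]))
base=O+.078*yr+[0,0,.012]
print([np.round((np.array(proj(f,base+Bplace@np.array([x,y,.115])))-[180,170])/.3) for x,y in((-.023,-.023),(.023,-.023),(.023,.023),(-.023,.023))],(np.array(proj(f,base+.161*Z))-[180,170])/.3)
E
```

```text
[array([260., 276.]), array([269., 206.]), array([199., 198.]), array([189., 267.])] [221.2586 224.3561]
```

View pics/g3.png

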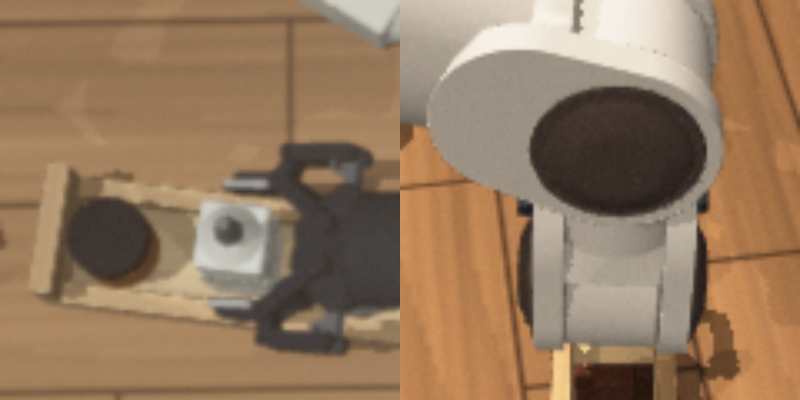

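The bottle stands upright in the lane between jar and tin (crop (235,240)), with the fingers clear on both sides. Backing out along the tool axis.

Call:
jog_arm(
  plan=[
    [[0,0,0,0,0,-0.005,-0.7],[0,0,0,0,0,-0.015,-0.7],[0,0,0,0,0,-0.03,-0.7],[0,0,0,0,0,-0.05,-0.7],[0,0,0,0,0,-0.075,-0.7],[0,0,0,0,0,-0.1,-0.7],[0,0,0,0.02,0,-0.13,-0.7],[0,0,0,0.05,0,-0.15,-0.7],[0,0,0,0.08,0,-0.16,-0.7],[0,0,0,0.08,0,-0.16,-0.7]],
  ],
)

```text
t: 11.97
ee_pos: [0.6202, 0.0513, 0.2341]
eef_rot: [0.651, 0.571, 0.38, -0.325]
force: [1.1, 0.2, 1.4]
opening: 0.0726
finger_force: 0.0
```

```bash
python3 - <<'E'
from workcell import bot,grab_frame
from h import *
s=bot.state(); f=grab_frame("top");im=f["pixels"]
print(s["t"],s["ee_pos"],s["q"])
# stop grip with tool down, closing along rack x
Rg=tool(xr,[0,0,-1])
for yf in(-.0995,):
    g=O+(yf-.036)*yr+[0,0,.085-.019]; delta(s,Rg,g+[0,0,.12])
hsv=cv2.cvtColor(im,cv2.COLOR_BGR2HSV)
cv2.imwrite("pics/g4.png",cv2.resize(im[200:300,180:380],None,fx=4,fy=4,interpolation=cv2.INTER_CUBIC))
E
```

```text
11.9667 [0.6202 0.0513 0.2341] [-0.3187  0.3398  0.1904  1.7173  1.0213  1.2151]
turn deg [  0.55 -60.02   0.34] shift [-0.1087 -0.003  -0.0921] target [ 0.5996 -0.0812  0.186 ]
```

View pics/g4.png

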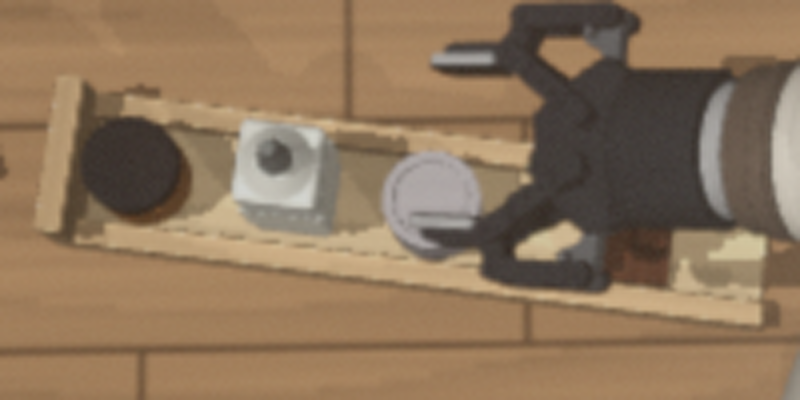

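Call:
jog_arm(
  plan=[
    [[0,-6,0,-0.01,0,-0.01,-0.7],[0,-12,0,-0.025,0,-0.02,-0.7],[0,-18,0,-0.04,0,-0.035,-0.7],[0,-24,0,-0.055,-0.001,-0.05,-0.7],[0,-30,0.1,-0.07,-0.002,-0.06,-0.7],[0.2,-36,0.2,-0.085,-0.003,-0.07,-0.7],[0.3,-42,0.3,-0.095,-0.003,-0.08,-0.7],[0.4,-48,0.3,-0.105,-0.003,-0.09,-0.7],[0.5,-54,0.3,-0.1087,-0.003,-0.092,-0.7],[0.55,-60,0.34,-0.1087,-0.003,-0.092,-0.7],[0.55,-60,0.34,-0.1087,-0.003,-0.092,-0.7],[0.55,-60,0.34,-0.1087,-0.003,-0.092,-0.7]],
  ],
)

```text
t: 13.02
ee_pos: [0.5979, -0.0793, 0.1779]
eef_rot: [0.752, 0.659, -0.003, -0.004]
force: [-0.1, -0.7, -0.5]
opening: 0.0728
finger_force: 0.0
```

```bash
python3 - <<'E'
from workcell import bot,grab_frame
from h import *
s=bot.state(); f=grab_frame("side");im=f["pixels"]
print(s["t"],s["ee_pos"],s["q"])
Rg=tool(xr,[0,0,-1]); p=O+(-.0995-.036)*yr+[0,0,.072]; delta(s,Rg,p)
ft=grab_frame("top")
cv2.imwrite("pics/g5.png",np.hstack([cv2.resize(im[180:330,240:390],(400,400)),cv2.resize(ft["pixels"][190:310,270:390],(400,400))]))
e,d=proj(f,O+(-.0995)*yr+[0,0,.062]); print("pred side px stop face top mid",(e-240)*8/3,(d-180)*8/3)
e,d=proj(f,O+(-.1355)*yr+[0,0,.097]); print("handle top",(e-240)*8/3,(d-180)*8/3)
E
```

```text
13.0167 [ 0.5979 -0.0793  0.1779] [-0.1328  0.2126  0.2135  1.5817  0.0021  1.5702]
turn deg [-0.58 -0.12  0.22] shift [-0.002   0.0031  0.1059] target [ 0.5996 -0.0812  0.072 ]
pred side px stop face top mid 169.6162430088716 241.47324575585344
handle top 169.28855099231245 249.38660088316192
```

View pics/g5.png

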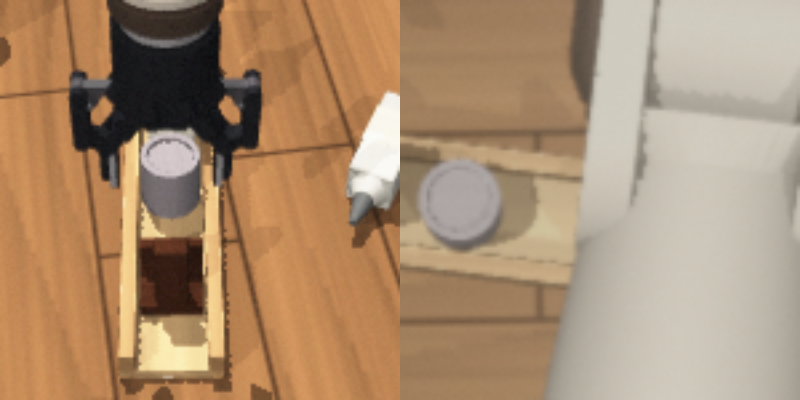

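The stop is at crop (172,275) in the side view, on the predicted pixel, and the fingers line up with the lane. Descending on the handle.

Call:
jog_arm(
  plan=[
    [[-0.5,0,0,-0.001,0.002,0.02,-0.5],[-0.58,-0.1,0.2,-0.002,0.003,0.05,-0.4],[-0.58,-0.1,0.2,-0.002,0.003,0.075,-0.3],[-0.58,-0.1,0.2,-0.002,0.003,0.095,-0.3],[-0.58,-0.1,0.2,-0.002,0.003,0.105,-0.3],[-0.58,-0.1,0.2,-0.002,0.003,0.106,-0.3],[-0.58,-0.1,0.2,-0.002,0.003,0.106,-0.3]],
  ],
)

```text
t: 13.7
ee_pos: [0.5997, -0.0833, 0.0728]
eef_rot: [0.755, 0.656, 0.0, 0.001]
force: [0.1, -0.1, -0.3]
opening: 0.0551
finger_force: 0.0
```

Call:
jog_arm(
  plan=[
    [[0,0,0,0,0,0,-0.1],[0,0,0,0,0,0,0.1],[0,0,0,0,0,0,0.2],[0,0,0,0,0,0,0.26],[0,0,0,0,0,0,0.3],[0,0,0,0,0,0,0.32],[0,0,0,0,0,0,0.32]],
  ],
)

```text
t: 14.28
ee_pos: [0.5999, -0.0827, 0.0735]
eef_rot: [0.754, 0.657, 0.0, 0.001]
force: [-3.7, 0.2, 5.9]
opening: 0.0296
finger_force: 22.7
```

Call:
jog_arm(
  plan=[
    [[0,0,0,0.003,0,0,0.33],[0,0,0,0.008,0,0,0.33],[0,0,0,0.014,0,0,0.33],[0,0,0,0.02,0,0,0.33],[0,0,0,0.026,0,0,0.33],[0,0,0,0.032,0,0,0.33],[0,0,0,0.038,0,0,0.33],[0,0,0,0.044,0,0,0.33],[0,0,0,0.049,0,0,0.33],[0,0,0,0.053,0,0,0.33],[0,0,0,0.056,0,0,0.33],[0,0,0,0.058,0,0,0.33]],
  ],
)

```text
t: 15.28
ee_pos: [0.6079, -0.025, 0.0735]
eef_rot: [0.754, 0.657, 0.0, 0.001]
force: [-3.9, 0.3, 7.3]
opening: 0.0293
finger_force: 32.6
```

Call:
jog_arm(
  plan=[
    [[0,0,0,0.002,0,0,0.33],[0,0,0,0.004,0,0,0.33],[0,0,0,0.006,0,0,0.33],[0,0,0,0.008,0,0,0.33],[0,0,0,0.01,0,0,0.33],[0,0,0,0.012,0,0,0.33],[0,0,0,0.014,0,0,0.33],[0,0,0,0.016,0,0,0.33],[0,0,0,0.018,0,0,0.33],[0,0,0,0.02,0,0,0.33],[0,0,0,0.022,0,0,0.33],[0,0,0,0.024,0,0,0.33]],
  ],
)

```text
t: 16.28
ee_pos: [0.6112, -0.0017, 0.0735]
eef_rot: [0.754, 0.656, 0.0, 0.001]
force: [-3.9, -1.5, 7.1]
opening: 0.0291
finger_force: 32.6
```

```bash
python3 - <<'E'
from workcell import bot,grab_frame
from h import *
s=bot.state(); f=grab_frame("top")
print(s["t"],s["ee_pos"],(s["ee_pos"]-O)@xr,"face y est",(s["ee_pos"]-O)@yr+.036,s["force"],s["finger_force"])
im=f["pixels"]; g=grab_frame("side")["pixels"]
cv2.imwrite("pics/g6.png",np.hstack([cv2.resize(g[150:300,240:390],(400,400)),cv2.resize(im[190:310,180:300],(400,400))]))
E
```

```text
16.2833 [ 0.6112 -0.0017  0.0735] 0.0006505601092990182 face y est -0.019088794221256943 [-3.9473 -1.4816  7.0611] 32.599886655807495
```

View pics/g6.png

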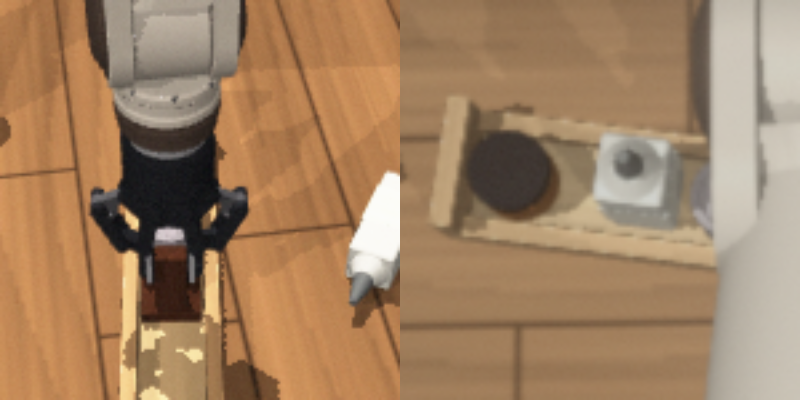

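The stop follows the gripper and the tin is now moving; bottle at (635,175) and jar still upright. Continuing slowly.

Call:
jog_arm(
  plan=[
    [[0,0,0,0.0015,0,0,0.33],[0,0,0,0.003,0,0,0.33],[0,0,0,0.0045,0,0,0.33],[0,0,0,0.006,0,0,0.33],[0,0,0,0.0075,0,0,0.33],[0,0,0,0.009,0,0,0.33],[0,0,0,0.0105,0,0,0.33],[0,0,0,0.012,0,0,0.33],[0,0,0,0.0135,0,0,0.33],[0,0,0,0.015,0,0,0.33],[0,0,0,0.0165,0,0,0.33],[0,0,0,0.018,0,0,0.33]],
  ],
)

```text
t: 17.38
ee_pos: [0.6136, 0.016, 0.0735]
eef_rot: [0.754, 0.656, -0.0, 0.001]
force: [-4.1, -2.9, 7.7]
opening: 0.0295
finger_force: 32.6
```

Call:
jog_arm(
  plan=[
    [[0,0,0,0.0015,0,0,0.33],[0,0,0,0.003,0,0,0.33],[0,0,0,0.0045,0,0,0.33],[0,0,0,0.006,0,0,0.33],[0,0,0,0.0075,0,0,0.33],[0,0,0,0.009,0,0,0.33],[0,0,0,0.0105,0,0,0.33],[0,0,0,0.012,0,0,0.33],[0,0,0,0.0135,0,0,0.33],[0,0,0,0.015,0,0,0.33],[0,0,0,0.0165,0,0,0.33],[0,0,0,0.018,0,0,0.33]],
  ],
)

```text
t: 18.38
ee_pos: [0.6161, 0.0338, 0.0735]
eef_rot: [0.754, 0.656, -0.0, 0.001]
force: [-4.1, -2.9, 7.4]
opening: 0.0295
finger_force: 32.7
```

```bash
python3 - <<'E'
from workcell import bot,grab_frame
from h import *
s=bot.state(); f=grab_frame("top")
print(s["t"],s["ee_pos"],(s["ee_pos"]-O)@xr,"face y est",(s["ee_pos"]-O)@yr+.036,s["force"],s["finger_force"])
im=f["pixels"]; g=grab_frame("side")["pixels"]
cv2.imwrite("pics/g7.png",np.hstack([cv2.resize(g[150:300,240:390],(400,400)),cv2.resize(im[190:310,180:300],(400,400))]))
E
```

```text
18.3833 [0.6161 0.0338 0.0735] 0.0006821454280570298 face y est 0.016746008517732867 [-4.1158 -2.8642  7.4398] 32.656052112579346
```

View pics/g7.png

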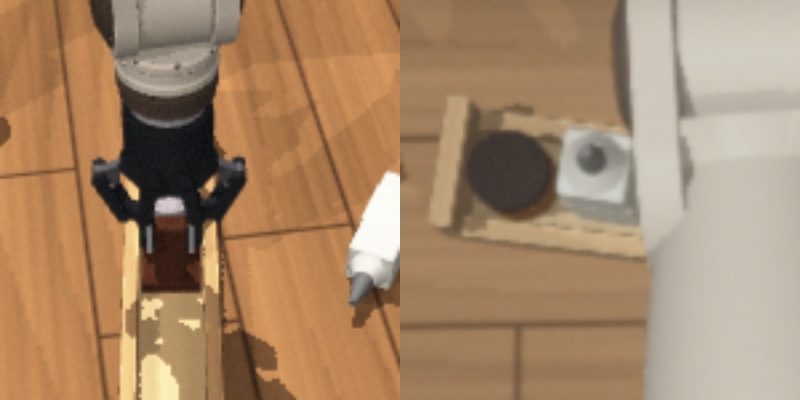

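The tin and bottle move together, upright, with about 20 mm left to the jar (bottle at (595,175), jar at (510,175)). Force is a steady 3 N.

Call:
jog_arm(
  plan=[
    [[0,0,0,0.0015,0,0,0.33],[0,0,0,0.003,0,0,0.33],[0,0,0,0.0045,0,0,0.33],[0,0,0,0.006,0,0,0.33],[0,0,0,0.0075,0,0,0.33],[0,0,0,0.009,0,0,0.33],[0,0,0,0.0105,0,0,0.33],[0,0,0,0.012,0,0,0.33],[0,0,0,0.013,0,0,0.33],[0,0,0,0.014,0,0,0.33],[0,0,0,0.015,0,0,0.33],[0,0,0,0.016,0,0,0.33]],
  ],
)

```text
t: 19.48
ee_pos: [0.6183, 0.0496, 0.0735]
eef_rot: [0.754, 0.656, -0.0, 0.001]
force: [-5.2, -4.1, 8.1]
opening: 0.0296
finger_force: 32.7
```

Call:
jog_arm(
  plan=[
    [[0,0,0,0.001,0,0,0.33],[0,0,0,0.002,0,0,0.33],[0,0,0,0.003,0,0,0.33],[0,0,0,0.003,0,0,0.33]],
  ],
)

```text
t: 19.82
ee_pos: [0.6187, 0.0526, 0.0735]
eef_rot: [0.754, 0.656, -0.0, 0.001]
force: [-3.7, -2.8, 7.4]
opening: 0.0296
finger_force: 32.7
```

Call:
jog_arm(
  plan=[
    [[0,0,0,0.001,0,0,0.33],[0,0,0,0.002,0,0,0.33],[0,0,0,0.002,0,0,0.33]],
  ],
)

```text
t: 20.07
ee_pos: [0.6188, 0.0539, 0.0735]
eef_rot: [0.755, 0.656, -0.001, 0.002]
force: [-5.2, -6.6, 8.8]
opening: 0.0292
finger_force: 32.7
```

Call:
jog_arm(
  plan=[
    [[0,0,0,0.0005,0,0,0.33],[0,0,0,0.0005,0,0,0.33],[0,0,0,0.0005,0,0,0.33]],
  ],
)

```text
t: 20.32
ee_pos: [0.6188, 0.0539, 0.0735]
eef_rot: [0.755, 0.656, -0.001, 0.002]
force: [-6.3, -9.3, 8.7]
opening: 0.0293
finger_force: 32.8
```

```bash
python3 - <<'E'
from workcell import bot,grab_frame
from h import *
s=bot.state(); f=grab_frame("top")
print(s["t"],s["ee_pos"],"face y est",(s["ee_pos"]-O)@yr+.036,s["force"],s["finger_force"])
im=f["pixels"]; g=grab_frame("side")["pixels"]
cv2.imwrite("pics/g8.png",np.hstack([cv2.resize(g[150:270,250:370],(300,300)),cv2.resize(im[200:290,190:280],(480,480))[:300]]))
E
```

```text
20.3167 [0.6188 0.0539 0.0735] face y est 0.03697497663203656 [-6.2539 -9.2743  8.6851] 32.835999727249146
```

View pics/g8.png

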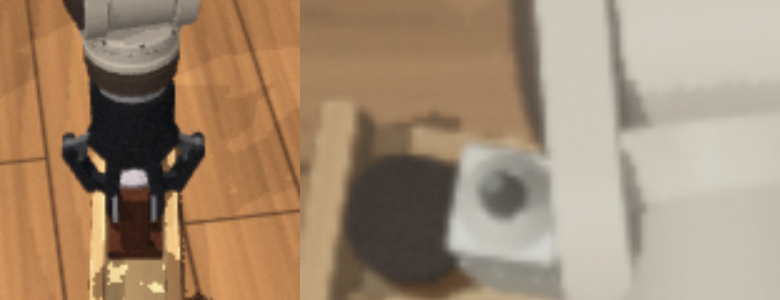

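The jar is against the end board side, with the bottle touching it and upright (nozzle at (503,193) on the body). The stop no longer moves and the force climbs, so the row is closed. I'll relieve the push, release and lift off.

Call:
jog_arm(
  plan=[
    [[0,0,0,-0.0008,0,0,0.32],[0,0,0,-0.001,0,0,0.3],[0,0,0,-0.001,0,0,0.25],[0,0,0,-0.001,0,0,0.1],[0,0,0,-0.001,0,0,-0.1],[0,0,0,-0.001,0,0,-0.2],[0,0,0,-0.001,0,0,-0.2],[0,0,0,-0.001,0,-0.01,-0.2],[0,0,0,-0.001,0,-0.03,-0.2],[0,0,0,-0.001,0,-0.06,-0.2],[0,0,0,-0.001,0,-0.09,-0.2],[0,0,0,-0.001,0,-0.12,-0.2]],
  ],
)

```text
t: 21.42
ee_pos: [0.6185, 0.0546, 0.1946]
eef_rot: [0.754, 0.657, 0.0, 0.001]
force: [1.0, -0.2, -0.2]
opening: 0.0511
finger_force: 0.0
```

Call:
jog_arm(
  plan=[
    [[0,0,0,-0.03,0,-0.03,-0.2],[0,0,0,-0.07,0,-0.05,-0.2],[0,0,0,-0.11,0,-0.06,-0.2],[0,0,0,-0.15,0,-0.06,-0.2],[0,0,0,-0.19,0,-0.06,-0.2],[0,0,0,-0.23,0,-0.06,-0.2],[0,0,0,-0.27,0,-0.06,-0.2],[0,0,0,-0.3,0,-0.06,-0.2],[0,0,0,-0.3,0,-0.06,-0.2],[0,0,0,-0.3,0,-0.06,-0.2]],
  ],
)

```text
t: 22.25
ee_pos: [0.5768, -0.2441, 0.2533]
eef_rot: [0.755, 0.655, 0.0, 0.001]
force: [-0.2, 0.7, 0.4]
opening: 0.0512
finger_force: 0.0
```

```bash
python3 - <<'E'
from workcell import bot,grab_frame
from h import *
s=bot.state(); f=grab_frame("top"); im=f["pixels"]; print(s["t"],s["ee_pos"])
hsv=cv2.cvtColor(im,cv2.COLOR_BGR2HSV); roi=np.zeros(im.shape[:2],np.uint8); roi[205:300,190:385]=1
rk=lambda p:((p-O)@xr,(p-O)@yr)
def blob(m,z,name,off=0):
    m=(m&(roi>0)).astype(np.uint8)
    for c in cv2.findContours(m,0,2)[0]:
        if cv2.contourArea(c)>60:
            r=cv2.minAreaRect(c); print(name,np.round(r[0],1),np.round(r[1],1),"rack xy",np.round(rk(onz(f,*r[0],z)),4))
blob((hsv[...,1]<50)&(hsv[...,2]>130),.1,"white/tin")
blob(hsv[...,2]<75,.072,"dark")
E
```

```text
22.25 [ 0.5768 -0.2441  0.2533]
white/tin [257.  246.9] [17.9 24.7] rack xy [-0.0066  0.0618]
white/tin [230. 241.] [28. 24.] rack xy [-0.0007  0.123 ]
dark [208. 241.] [24. 20.] rack xy [-0.0024  0.1771]
```

```bash
python3 -c "
from workcell import workorder
print(workorder.hand_in())"
```

```text
the job is handed in; nothing more can be done
None
```

I handed the job in at about 22 s; the verdict wasn't shown, but my last measurements put the bottle upright between tin and jar, and the row closed by the stop against the end board at about 9 N (bottle grip peaked near 34 N); I viewed 11 pictures, one over the limit of 10.

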